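Start the line purge from the switch pods

TASK

Start the line purge from the loose switch pods on the bench, using the fingertips only: press the white-striped end of the black rocker fully down, then push the yellow latching button fully in so that it stays in, then press the green button fully down and finish while still holding it down. Keep to that order, do not press the red button, do not lift the pods or shove them about, and leave the other things where they are.

Things in the scene. Friction and masses are not known exactly. Their poses are not given: they have to be found in the camera images.
- rocker_pod: loose grey switch pod with rubber feet, 84 x 54 x 36 mm, 0.5 kg, standing on the table. Origin: centre of its underside; z up, x along the rocker towards the white-striped end (roughly away from the robot). It carries a black rocker 64 mm long and 30 mm wide in a 40 mm high frame; the pivot lies 40 mm above the table at the pod's centre
- rocker (a joint): angle of the black rocker in rad: 0 = off, white-striped end up; 0.44 = fully on, striped end down against its stop. About 2.5 N on the stripe moves it; no spring, it stays where it is left. May start up to 0.03 from off
- rocker_spot (a point): the spot to press on the rocker: on its top face at the white stripe, 24 mm from the pivot; moves with the rocker, about 57 mm above the table when off and 47 mm when fully on
- yellow_pod: loose grey switch pod with rubber feet, 60 x 60 x 36 mm, 0.5 kg, standing on the table. Origin: centre of its underside; z up, centred under the yellow button
- yellow_button (a joint): yellow round button, 32 mm across, top 56 mm above the table when up (15 mm proud of its dark collar), latching, moved by about 3 N and no spring. Joint in m, 0 up to 0.007 fully in; it stays wherever it is pushed to. May start up to 0.0008 in
- yellow_top (a point): centre of the top face of the yellow button; moves with it
- green_pod: loose grey switch pod with rubber feet, 60 x 60 x 36 mm, 0.5 kg, standing on the table. Origin: centre of its underside; z up, centred under the green button
- green_button (a joint): green round button, 32 mm across, top 56 mm above the table when up (15 mm proud of its dark collar), spring return, 1.5 N to start and 5 N fully in. Joint in m, 0 up to 0.007 fully in; it springs up when released
- green_top (a point): centre of the top face of the green button; moves with it
- red_pod: loose grey switch pod with rubber feet, 60 x 60 x 36 mm, 0.5 kg, standing on the table. Origin: centre of its underside; z up, centred under the red button
- red_button (a joint): red round button (emergency stop, not to be pressed), 32 mm across, top 56 mm above the table when up (15 mm proud of its dark collar), spring return, 1.5 N to start and 5 N fully in. Joint in m, 0 up to 0.007 fully in; it springs up when released
- bench_middle (a point): fixed point on the table amid the pods. OBSTACLE ABOVE: a ribbed hose 60 mm thick, bottom 0.56 to 0.59 m up, crosses between robot and pods from (x 0.32, y 0.21) by (0.345, 0.09) and (0.39, 0.0) to (0.48, -0.13), where it drops to the pump; a tube line, bottom 0.46 m up, goes on from its left end along x 0.31 towards +y. Reach under it, fingers leaning outwards if need be
- bench_right (a point): fixed point on the table beside the pump. OBSTACLE: the blue pump housing spans x 0.35 to 0.66, y -0.46 to -0.06 and is 0.20 m high; its neck at (0.49, -0.15) rises to the hose
- kf_clamp_b: bystander: bright cast ring clamp with a wing nut, lying, 51 x 33 x 10 mm; origin: centre of its underside
- centring_ring_a: bystander: metal ring with a black rubber ring round it, 29 mm across, 8 mm high; origin: centre of its underside
- blank_flange: bystander: plain metal disc flange, 40 mm across, 8 mm high; origin: centre of its underside
- brass_nipple: bystander: brass threaded fitting standing on its hexagon, 17 x 19 x 25 mm; origin: centre of its underside
- ptfe_roll: bystander: small white tape spool, 52 mm across, 14 mm high; origin: centre of its underside
- safety_glasses: bystander: folded black safety glasses, 42 x 131 x 27 mm; origin: centre of its underside
- feeler_block: bystander: steel gauge block, 17 x 44 x 12 mm; origin: centre of its underside
There are look-alikes about, which are no part of the job. What is shaped like the red_pod but orange is not meant.

How it is judged:
By the outcome, as a careful person would: the job done as asked, in the order asked, and still so for the second after the job is handed in, while the arm keeps its last pose, push and grip.
It also fails if it takes over 42 s, if anything falls off the work surface, if the arm or the gripper's body presses on something with over 40 N, if the wrist force passes 120 N, or if a joint passes its speed limit or range.

ROBOT

A 6-joint arm with a two-finger parallel gripper is mounted at the origin on a cart in front of the work surface, level with it; the furniture and walls round the work are solid. World frame = base frame: x ahead of the robot, y to its left, z up, the work surface at z = 0. Lengths are in mm, angles in degrees, forces in N, time in s.
With the tool pointing down it reaches from about 300 to 850 mm from the base axis. Payload 4.2 kg.
Tool frame: the origin (TCP) lies midway between the tips of the shut fingers; the grasp point (between the pads) lies 19 mm behind it (env.hold_point_z is the z of the grasp point in the tool frame, in mm); z points along the fingers, y is the direction in which the jaws open and shut (so a half turn about z gives the same grasp; the last joint's range is limited). The gripper opens to 91 mm and grips with 3 to 60 N. Pads are 32 mm wide; open, the fingers measure 118 mm over their backs; the gripper's body (76 mm by 178 mm) begins 60 mm behind the grasp point.
Start: joints at [-70.531, 18.312, 89.639, -0, 72.044, -1.146], TCP at [202.454, -538.197, 213.976] pointing down, gripper open.
Joint ranges: [-177.97, 177.97], [-48.28, 115.42], [12.27, 149.76], [-77.06, 257.06], [2.81, 150.46], [-146.56, 146.56]. Speed limits (degrees/s): [147.25, 147.25, 180, 180, 180, 180].

INTERFACE

Orientations are given as [roll, pitch, yaw] about the fixed x, y, z axes, in that order (R = Rz(yaw) Ry(pitch) Rx(roll)).
In Python, from workcell import env, grab_frame, camera_params, spotter gives the robot as it stands. The module is installed in compiled form; this text tells all that it offers.
- The arm moves only by the shell command python3 -m jog 'ROWS' [FORCE]. ROWS is text: rows parted by semicolons, each of 7 numbers parted by spaces: the turn, a rotation vector about the world's x, y, z in units of 5 degrees (1.0 is 5 degrees), then the shift along the world's x, y, z in units of 25 mm (1.0 is 25 mm), then the opening, from 0 (shut) to 1 (fully open). A call has 1 to 5 rows; each row is the pose to reach, as a shift and turn from the pose commanded when the call began; what a row does not reach only later rows make up. A row lasts 1/8 s, in which the tool goes at most 62.5 mm and 10.7 degrees, less where a joint would pass 70% of its speed; a pose out of reach is approached as far as the arm can. A call with a gripper value outside its range is refused whole. The fingers move at their own pace and stop on an object; FORCE is the grip in N (left out, the last holds). Time passes only in rows, so rows that repeat a pose let the fingers close. It gives the time, the measured TCP pose, the force and the opening at its end, in the units of the state.
- env.state(): the state, without advancing time (a new reading comes with each control period).
- grab_frame(name): name is "scene" or "top"; returns the picture (420x560x3 uint8, red, green, blue); there is no depth.
- camera_params(name): a dict with "K" (3x3 intrinsics, pixels), "rvec" (rotation vector, rad) and "tvec" (3), from world to camera coordinates, as OpenCV has them. Camera axes: x right, y down, z forward; pixel columns grow to the right and rows downward; lengths in mm; the calibration is good to about 2 mm. A picture is of the moment at which its call begins. camera_params takes no time and is no camera call.
- env.job_done(): hands the job in, once; it reports no verdict.
Trained networks look in the newest picture that a camera, given by its name, has taken for a name from the list of things; names that differ only in an ending like _2 or _b are one class to them, and where a whole thing is asked for, a point or a joint stands for the part that bears it (a point fixed in the world has none). Each returns a list of dicts, best first, with "conf" (0 to 1); they miss things now and then, are a little off and sometimes report something else, mostly with a low value. They report only what shows in the picture. A call takes as long as a camera call. They do not tell look-alikes from the thing itself.
- spotter.look_for(query, camera): "box" ([left, top, width, height] in pixels, round what is visible of it).
- spotter.trace(query, camera): "region" (420x560 bool, what is visible of it) and "box" ([left, top, width, height] in pixels, round what is visible of it).
The state is a dict: "time_s": time; "qpos": joint angles; "qvel": joint speeds; "effort": joint torques, N m; "ee_pos": TCP position; "ee_rot": TCP orientation; "force": force on the tool from outside, world axes, zero at the start; "torque": the same for the moment, N m; "gripper_width": finger opening in mm.
Only numpy, scipy, OpenCV 4.12 (cv2) and the standard library are available. Lean on these libraries where they do the work, as an engineer would, in place of code of your own. Each camera call takes 0.05 s, during which the arm holds its last target. There are 200 camera calls.

## Working session

There is one attempt and no reset: what is moved stays moved. The work goes in short steps, Python scripts to look and compute and a shell command to move; the robot and the scene stay as the last step left them, time stands still between calls to the robot, and variables do not carry over. Pictures are saved under pics/ and viewed, about 8 in all and at most 12, crops included, and the job is handed in when it is done.

```bash
mkdir -p pics; python3 - <<'E'
from workcell import env, grab_frame, camera_params
import cv2,numpy as np
for n in("scene","top"):
    f=grab_frame(n); cv2.imwrite(f"pics/{n}0.png",cv2.resize(f[:,:,::-1],(784,588),interpolation=cv2.INTER_CUBIC))
    p=camera_params(n); R=cv2.Rodrigues(np.array(p["rvec"]))[0]; print(n,p["K"],(-R.T@np.array(p["tvec"])).round(),R.round(2))
s=env.state();print(s["time_s"],s["ee_pos"],s["ee_rot"],s["gripper_width"],env.hold_point_z)
E
```

```text
scene [[491.3962679    0.         276.5338319 ]
 [  0.         491.3962679  211.73823998]
 [  0.           0.           1.        ]] [-243.  918.  650.] [[-0.8  -0.6  -0.  ]
 [-0.27  0.37 -0.89]
 [ 0.53 -0.71 -0.46]]
top [[540.53586724   0.         275.8063762 ]
 [  0.         540.53586724 208.41352149]
 [  0.           0.           1.        ]] [ 296.    7. 1923.] [[ 0.01 -1.   -0.01]
 [-0.99 -0.01 -0.1 ]
 [ 0.1   0.01 -0.99]]
0.1 [ 202.30140247 -537.76373395  213.22366344] [-1.79911364e+02 -5.50350246e-04  2.06174598e+01] 91.39683562832026 -18.8
```

View pics/scene0.png

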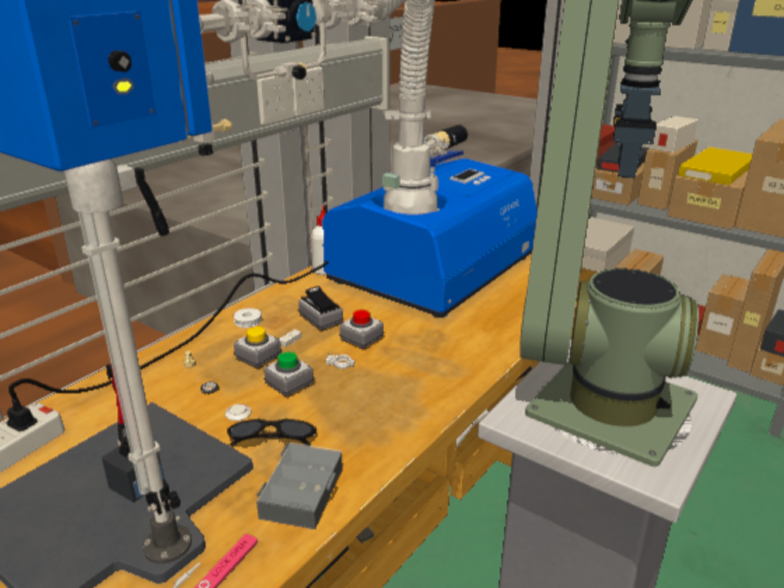

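View pics/top0.png

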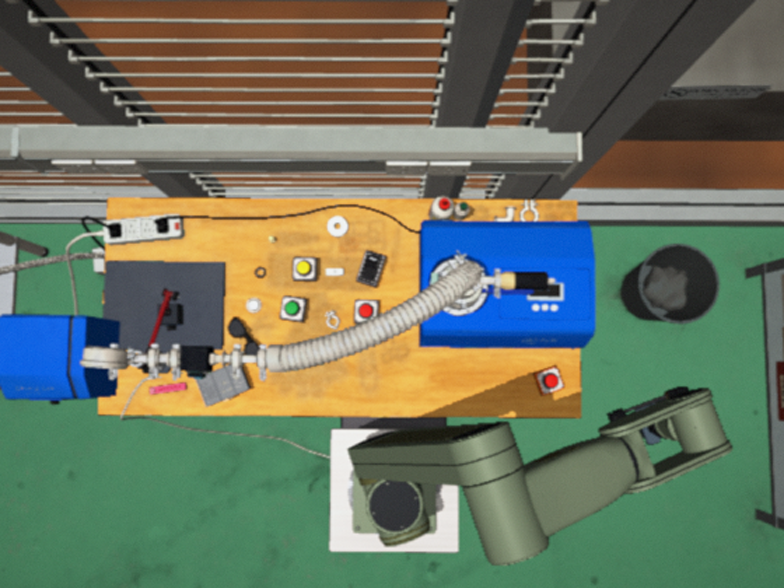

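Scene view (784 px): rocker pod (320,305), yellow (257,338), green (288,365), red (361,322). Top view: rocker (371,267), yellow (304,268), green (293,307), red (366,310), plus a red/orange look-alike at (549,379). There is only one candidate each for rocker, yellow and green. Next I measure them and make one confirming crop.

```bash
cat > h.py <<'E'
from workcell import env, grab_frame, camera_params, spotter
import cv2,numpy as np
def ray(n,uv,z):
    p=camera_params(n); R=cv2.Rodrigues(np.array(p["rvec"]))[0]; c=-R.T@np.array(p["tvec"]).ravel()
    d=R.T@np.linalg.inv(p["K"])@np.array([uv[0],uv[1],1.]); return c+d*(z-c[2])/d[2]
def proj(n,P):
    p=camera_params(n); return cv2.projectPoints(np.array(P,float).reshape(-1,1,3),np.array(p["rvec"]),np.array(p["tvec"]),np.array(p["K"]),None)[0].reshape(-1,2)
def tri(uv1,uv2):
    A=[]
    for n,uv in(("scene",uv1),("top",uv2)):
        p=camera_params(n);P=np.array(p["K"])@np.c_[cv2.Rodrigues(np.array(p["rvec"]))[0],np.array(p["tvec"]).ravel()]
        A+=[uv[0]*P[2]-P[0],uv[1]*P[2]-P[1]]
    A=np.array(A); return np.linalg.lstsq(A[:,:3],-A[:,3],rcond=None)[0]
E
python3 - <<'E'
from h import *
F={n:grab_frame(n) for n in("scene","top")}
# button tops by colour, then plane z=56
for n,spots in(("scene",dict(yellow=(183,238),green=(206,256),red=(258,226))),("top",dict(yellow=(217,191),green=(209,219),red=(261,222)))):
    hsv=cv2.cvtColor(F[n],cv2.COLOR_RGB2HSV).astype(int)
    for k,(u,v) in spots.items():
        h0={"yellow":28,"green":70,"red":0}[k]
        dh=np.abs((hsv[:,:,0]-h0+90)%180-90)
        m=((dh<(7 if k=="yellow" else 15))&(hsv[:,:,1]>140)&(hsv[:,:,2]>70)).astype(np.uint8)
        _,lab,st,ce=cv2.connectedComponentsWithStats(m)
        i=min(range(1,len(st)),key=lambda i:np.hypot(*(ce[i]-(u,v)))+(100 if st[i][4]<20 else 0))
        print(n,k,st[i],ce[i].round(1),ray(n,ce[i],52 if n=="scene" else 56).round(1))
for n in F:
    for q in("rocker_pod","rocker"):
        for r in spotter.trace(q,n)[:2]:
            m=r["region"];ys,xs=np.nonzero(m);(c,s,a)=cv2.minAreaRect(np.c_[xs,ys].astype(np.float32))
            print(n,q,round(r["conf"],2),r["box"],np.round(c,1),np.round(s,1),a,ray(n,c,45).round(1))
a=cv2.resize(F["scene"][190:285,155:285],(780,570),interpolation=cv2.INTER_CUBIC)
b=cv2.resize(F["top"][165:240,190:290],(780,585),interpolation=cv2.INTER_CUBIC)
cv2.imwrite("pics/a.png",a[:,:,::-1]);cv2.imwrite("pics/b.png",b[:,:,::-1])
E
```

```text
scene yellow [176 233  14  12 137] [182.5 238.6] [543.2 238.4  52. ]
scene green [199 252  13  11 132] [204.9 257. ] [443.5 265.2  52. ]
scene red [252 221  13  11 124] [257.8 225.9] [437.5  82.1  52. ]
top yellow [212 187  10   9  70] [216.5 190.8] [548.8 228.   56. ]
top green [204 216   9   8  57] [208.2 219.6] [448.1 255.1  56. ]
top red [257 217   9  10  68] [260.9 221.7] [441.7  72.1  56. ]
scene rocker_pod 0.72 [209.5, 203.5, 34.8, 31.8] [228.3 220.9] [34.  22.9] 42.709388732910156 [523.2  96.9  45. ]
scene rocker_pod 0.37 [236.4, 250.6, 18.3, 12.1] [243. 257.] [ 8. 18.] 90.0 [381.8 206.1  45. ]
scene rocker 0.78 [214.6, 205.6, 25.4, 18.0] [228.3 213.3] [21.9  9.9] 45.0 [551.8  65.   45. ]
top rocker_pod 0.71 [255.6, 178.8, 18.3, 26.7] [264.5 191.6] [15.2 24.3] 18.434947967529297 [548.2  61.1  45. ]
top rocker 0.48 [262.4, 177.7, 8.6, 23.7] [263.8 190.8] [ 7.6 17.4] 18.434947967529297 [551.4  63.6  45. ]
```

View pics/a.png

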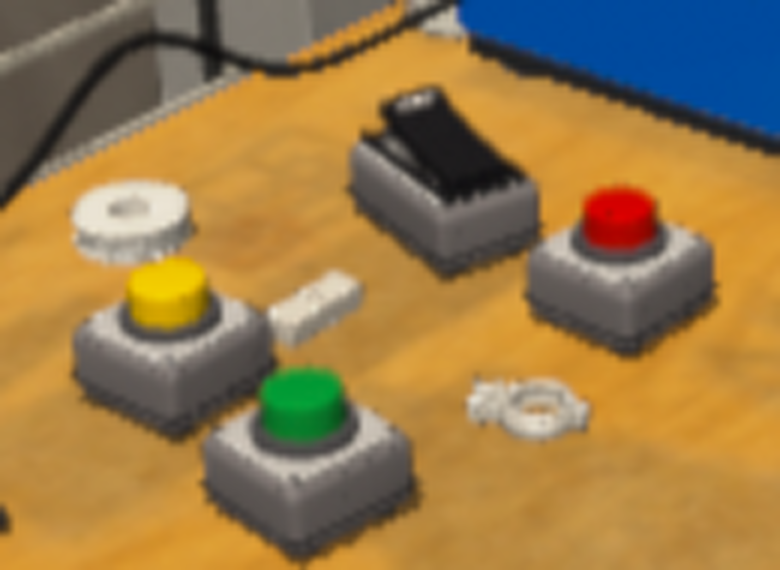

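View pics/b.png

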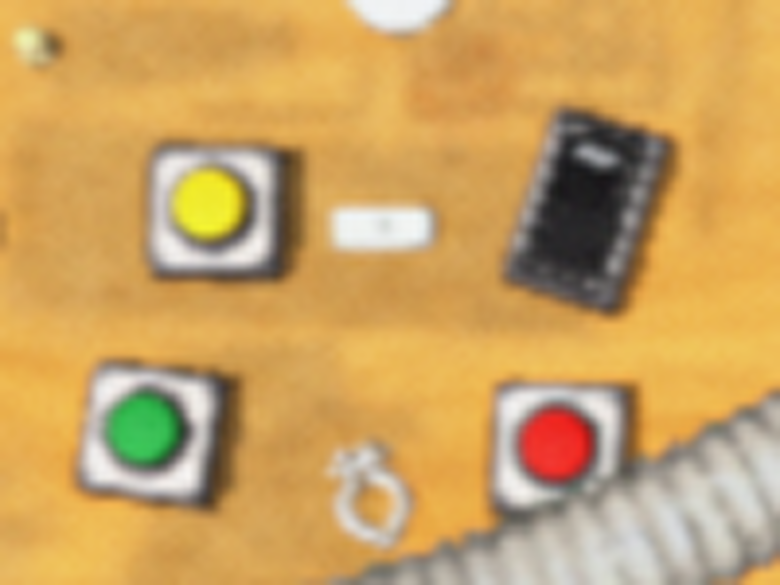

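Scene crop: rocker pod at (445,190) with its white stripe on the far raised end (415,98). The yellow, green and red pods stand as described, and red is true red. Top crop: yellow (208,204), green (145,430), rocker stripe (597,155) with pod corners (560,108), (668,140), (615,312), (505,278). No other candidates. I'll refine the numbers and start moving, retracting in front of the pump with the gripper shut.

```bash
cat > st.py <<'E'
from workcell import env
import json,sys
s=env.state(); d={k:[float(x) for x in s[k]] for k in("qpos","ee_pos","ee_rot","force")}; d["t"]=s["time_s"]
open("log.txt","a").write(json.dumps(d)+"\n")
print(round(s["time_s"],2),"q",[round(x,1) for x in d["qpos"]],"p",[round(x,1) for x in d["ee_pos"]],"r",[round(x,1) for x in d["ee_rot"]],"F",[round(x,1) for x in d["force"]],round(s["gripper_width"],1))
E
python3 st.py
python3 -m jog '0 0 0 -0.7 1.8 0 0; 0 0 0 -1.4 3.6 0 0; 0 0 0 -2.2 5.4 0 0; 0 0 0 -3 7.2 0.2 0; 0 0 0 -3.6 9 0.4 0' 20
python3 st.py
python3 - <<'E'
from h import *
b=lambda u,v:((u+.5)/7.8+190-.5,(v+.5)/7.8+165-.5)
a=lambda u,v:((u+.5)/6+155-.5,(v+.5)/6+190-.5)
for k,ua,ub in(("yellow",(168,278),(208,204)),("green",(302,388),(145,430)),("red",(620,207),(556,443))):
    print(k,"scene",ray("scene",a(*ua),56).round(1),"top",ray("top",b(*ub),56).round(1),"tri",tri(a(*ua),b(*ub)).round(1))
print("stripe",ray("scene",a(415,98),58).round(1),ray("top",b(597,155),58).round(1),tri(a(415,98),b(597,155)).round(1))
c=np.array([ray("top",b(*x),38) for x in((560,108),(668,140),(615,312),(505,278))]);print(c.round(1),c.mean(0).round(1))
e=(c[0]+c[1]-c[2]-c[3])/2;print("len",np.linalg.norm(e),"yaw",np.degrees(np.arctan2(e[1],e[0])))
E
```

```text
0.4 q [-70.5, 18.3, 89.6, -0.0, 72.0, -1.1] p [202.4, -538.1, 213.9] r [-180.0, 0.0, 20.6] F [-0.5, -0.1, -0.1] 91.3
time_s: 1.02
ee_pos: [111.8, -311.6, 224.1]
ee_rot: [180.0, 0.0, 20.6]
force: [-0.4, -0.8, 0.4]
gripper_width: 44.0
1.02 q [-72.3, -4.9, 115.5, -0.0, 69.4, -2.8] p [111.8, -311.6, 224.1] r [180.0, 0.0, 20.6] F [-0.4, -0.8, 0.4] 44.0
yellow scene [547.1 233.9  56. ] top [549.1 229.   56. ] tri [550.1 229.9  53. ]
green scene [446.7 261.4  56. ] top [447.6 255.2  56. ] tri [449.  256.7  52.5]
red scene [438.6  80.2  56. ] top [442.9  72.4  56. ] tri [443.7  72.9  51. ]
stripe [572.7  58.7  58. ] [571.9  55.2  58. ] [573.1  56.1  56.7]
[[596.2  72.6  38. ]
 [581.8  23.7  38. ]
 [503.6  47.   38. ]
 [518.7  96.7  38. ]] [550.1  60.   38. ]
len 81.42415512342836 yaw -16.910455934040797
```

Both cameras agree to within a few mm: yellow ≈(549.5,230), green ≈(448,256), stripe ≈(573,55), rocker yaw ≈-17°. The red spots check out too, and heights come out near 56. Now I move in front of the pump and collect joint data for a kinematic model for clearance under the hose.

```bash

python3 -m jog '0 0 0 1.4 1.8 0 0; 0 0 0 2.8 3.6 0 0; 0 0 0 4.2 5.6 0 0; 0 0 0 5.4 7.6 0 0; 0 0 0 6.2 9.6 0 0' >/dev/null; python3 st.py
python3 -m jog '0 -1 0 0.5 0 0 0; 0 -2 0 1 0 0 0; 0 -2 0 1 0 0 0' >/dev/null; python3 st.py
python3 -m jog '1 0 0 0 0 -1 0; 2 0 0 0 0 -2 0; 2 0 0 0 0 -2 0' >/dev/null; python3 st.py
cat > kin.py <<'E'
import numpy as np,json
from scipy.spatial.transform import Rotation as Ro
from scipy.optimize import least_squares
def chain(q,p):  # returns points: shoulder,elbow,wrist,tcp and tool R
    h,a,b,d,e,ox,r0=p; q=np.radians(q)
    R=Ro.from_euler('z',q[0]); S=np.array([0,0,h])+R.apply([r0,e,0])
    R=R*Ro.from_euler('y',q[1]); E=S+R.apply([0,0,a])
    R=R*Ro.from_euler('y',q[2]); W=E+R.apply([ox,0,b])
    R=R*Ro.from_euler('z',q[3])*Ro.from_euler('y',q[4]); 
    R=R*Ro.from_euler('z',q[5]); T=W+R.apply([0,0,d])
    return S,E,W,T,R
def data(): return [json.loads(l) for l in open('log.txt')]
def fit():
    D=data()
    f=lambda p:np.concatenate([chain(x["qpos"],p)[3]-x["ee_pos"] for x in D])
    # weak prior for unobservable
    p0=np.array([220,595,408,445,10,0,0.])
    r=least_squares(lambda p:np.r_[f(p),(p-p0)*1e-3],p0); return r.x,np.abs(f(r.x)).max()
if __name__=="__main__":
    p,e=fit();print(p.round(1),"maxres",round(e,2))
    for x in data():
        R=chain(x["qpos"],p)[4]; M=Ro.from_euler('xyz',x["ee_rot"],degrees=True); print((R.inv()*M).as_rotvec(degrees=True).round(1),[c.round() for c in chain(x["qpos"],p)[1:3]])
E
python3 kin.py
```

```text
1.65 q [-17.3, -10.5, 119.9, -0.0, 70.5, 52.1] p [268.4, -71.5, 224.4] r [179.9, -0.1, 20.6] F [0.5, -0.3, 0.1] 0.3
2.02 q [-20.0, -13.8, 122.9, 3.9, 61.5, 47.8] p [291.7, -72.8, 224.0] r [176.4, -9.3, 20.9] F [-1.2, -0.3, -0.5] 0.5
2.4 q [-31.8, -7.9, 127.5, 16.1, 58.3, 30.5] p [291.4, -74.0, 172.8] r [-173.8, -12.5, 18.8] F [0.5, 0.4, 0.7] 0.4
[140.3 591.8 417.  335.7  11.5  25.2  -0. ] maxres 0.0
[-0.  0. 90.] [array([  73., -172.,  702.]), array([ 202., -538.,  550.])]
[-0. -0. 90.] [array([ -4.,  52., 730.]), array([ 112., -312.,  560.])]
[ 0.  0. 90.] [array([-100.,   43.,  722.]), array([268., -71., 560.])]
[ 0.  0. 90.] [array([-129.,   59.,  715.]), array([233., -73., 555.])]
[ 0.  0. 90.] [array([-63.,  53., 726.]), array([ 234., -132.,  498.])]
```

```bash
cat > plan.py <<'E'
from kin import *
P,_=fit()
LO=np.array([-177.97,-48.28,12.27,-77.06,2.81,-146.56]);HI=np.array([177.97,115.42,149.76,257.06,150.46,146.56])
OFF=Ro.from_euler('z',90,degrees=True)
def ik(T,M,q0):
    def f(q):
        t,R=chain(q,P)[3:]; return np.r_[(t-T)/5,((R*OFF).inv()*M).as_rotvec(degrees=True)]
    r=least_squares(f,np.clip(q0,LO+.1,HI-.1),bounds=(LO,HI),xtol=1e-8); return r.x,np.abs(r.fun).max()
def samp(pts,s=10):
    return np.concatenate([np.linspace(a,b,max(2,int(np.linalg.norm(np.subtract(b,a))/s))) for a,b in zip(pts[:-1],pts[1:])])
HOSE=samp(np.array([(320,210,600),(345,90,605),(390,0,610),(480,-130,620),(490,-150,400),(490,-150,200)],float))
TUBE=samp(np.array([(310,800,485),(310,230,485),(320,210,600)],float))
def clear(q):
    S,E,W,T,R=chain(q,P); z=R.apply([0,0,1]); out=[]
    for pts,r in((samp([S,E]),60),(samp([E,W]),58),(samp([W,T-z*200]),50)):
        for o,ro in((HOSE,32),(TUBE,28)):
            out.append(np.linalg.norm(pts[:,None]-o[None],axis=2).min()-r-ro)
    Rt=R*OFF
    body=np.array([T+Rt.apply([x,y,zz]) for x in(-38,0,38) for y in(-89,-45,0,45,89) for zz in(-79,-120,-160,-200)])
    for o,ro in((HOSE,30),(TUBE,25)): out.append(np.linalg.norm(body[:,None]-o[None],axis=2).min()-ro)
    d=np.maximum(np.maximum([350,-460,0]-body,body-[660,-60,200]),0); out.append(np.linalg.norm(d,axis=1).min())
    return min(out),int(np.argmin(out)),body[:,2].min()
def orient(th,psi,tw):  # lean th toward azimuth psi; tw: direction azimuth of jaw (tool y) before leaning
    base=Ro.from_matrix(np.array([[np.sin(np.radians(tw)),np.cos(np.radians(tw)),0],[-np.cos(np.radians(tw)),np.sin(np.radians(tw)),0],[0,0,-1]]))
    ax=np.array([np.cos(np.radians(psi)),np.sin(np.radians(psi)),0]); k=np.cross([0,0,-1],ax)
    return Ro.from_rotvec(k*np.radians(th))*base
TG=dict(rocker=np.array([573,54.5,55]),yellow=np.array([549.5,230,54]),green=np.array([448,256,54]))
E
python3 - <<'E'
from plan import *
q0=np.array(data()[-1]["qpos"])
for k,T in TG.items():
    res=[]
    az=np.degrees(np.arctan2(T[1],T[0]))
    for th in range(0,41,5):
        for psi in (np.arange(-90,120,15) if th else [0]):
            for tw in(psi-90,psi-180,) :
                M=orient(th,psi,tw)
                for s in(q0,np.array([az,10,125,0,30,60])):
                    q,e=ik(T,M,s)
                    if e<.2: break
                if e>.2: continue
                c,i,zb=clear(q); res.append((c,i,round(zb),th,psi,tw,q.round().astype(int)))
    print(k)
    for th in range(0,41,5):
        for r in sorted([r for r in res if r[3]==th],key=lambda r:-r[0])[:2]: print(round(r[0]),*r[1:])
E
```

```text
Traceback (most recent call last):
  File "plan.py", line 24, in orient
    base=Ro.from_matrix(np.array([[np.sin(np.radians(tw)),np.cos(np.radians(tw)),0],[-np.cos(np.radians(tw)),np.sin(np.radians(tw)),0],[0,0,-1]]))
  File "scipy/spatial/transform/_rotation.pyx", line 1143, in scipy.spatial.transform._rotation.Rotation.from_matrix
ValueError: Non-positive determinant (left-handed or null coordinate frame) in rotation matrix 0: [[-1.000000e+00  6.123234e-17  0.000000e+00]
 [-6.123234e-17 -1.000000e+00  0.000000e+00]
 [ 0.000000e+00  0.000000e+00 -1.000000e+00]].
```

```bash
python3 - <<'E'
s=open('plan.py').read().split('\n')
i=[n for n,l in enumerate(s) if l.strip().startswith('base=')][0]
s[i]="    c,n=np.cos(np.radians(tw)),np.sin(np.radians(tw)); base=Ro.from_matrix([[-n,c,0],[c,n,0],[0,0,-1]])"
open('plan.py','w').write('\n'.join(s))
E
cat > search.py <<'E'
from plan import *
q0=np.array(data()[-1]["qpos"])
for k,T in TG.items():
    res=[]
    az=np.degrees(np.arctan2(T[1],T[0]))
    for th in range(0,41,5):
        for psi in (np.arange(-90,120,15) if th else [0]):
            for tw in(psi-90,psi-180,) :
                M=orient(th,psi,tw)
                for s in(q0,np.array([az,10,125,0,30,60])):
                    q,e=ik(T,M,s)
                    if e<.2: break
                if e>.2: continue
                c,i,zb=clear(q); res.append((c,i,round(zb),th,psi,tw,q.round().astype(int)))
    print(k)
    for th in range(0,41,5):
        for r in sorted([r for r in res if r[3]==th],key=lambda r:-r[0])[:2]: print(round(r[0]),*r[1:])
E
time python3 search.py
```

```text
rocker
-65 2 134 0 0 -90 [  4  27 102   0  52  94]
-53 2 130 5 30 -60 [  3  25 106   3  45  61]
-54 2 130 5 15 -75 [  4  24 106   1  45  78]
-40 2 117 10 30 -150 [  2  23 109   8  39 146]
-40 2 126 10 30 -60 [  2  23 109   8  39  56]
-26 2 108 15 30 -150 [  0  22 113  14  33 139]
-26 2 121 15 30 -60 [  0  22 113  14  33  49]
-11 2 99 20 30 -150 [ -2  21 117  23  27 129]
-11 2 116 20 30 -60 [ -2  21 117  23  27  39]
3 2 89 25 15 -165 [  1  19 122  22  16 145]
2 8 111 25 15 -75 [  1  19 122  22  16  55]
16 2 79 30 15 -165 [  0  19 126  51  10 117]
7 2 104 30 0 -90 [  6  19 126 -30   6 125]
27 2 69 35 15 -165 [ -1  19 130 107  10  60]
17 2 69 35 0 -180 [  6  19 130 224   5 -39]
27 8 58 40 15 -165 [ -2  20 134 138  16  28]
22 2 91 40 0 -90 [   7   20  134  198   14 -102]
yellow
-80 2 133 0 0 -90 [ 22  28  99   0  53 112]
-70 2 129 5 0 -90 [ 23  26 103  -3  46 114]
-70 2 129 5 15 -75 [ 22  26 103  -1  46  98]
-58 2 125 10 15 -75 [ 22  24 107  -2  39  99]
-59 2 125 10 0 -90 [ 24  25 107  -6  40 118]
-46 2 120 15 15 -75 [ 23  23 111  -4  31 101]
-46 2 120 15 0 -90 [ 25  23 111 -12  33 124]

[... 563 characters left out ...]
[ 26  21 113   5  43  37]
-22 2 116 10 60 -120 [ 25  19 117  10  37 137]
-22 2 125 10 60 -30 [ 25  19 117  10  37  47]
-11 2 107 15 60 -120 [ 23  18 120  18  31 128]
-11 2 120 15 60 -30 [ 23  18 120  18  31  38]
1 2 98 20 60 -120 [ 20  17 123  29  27 116]
1 2 115 20 60 -30 [ 20  17 123  29  27  26]
18 3 88 25 45 -135 [ 22  15 129  37  16 123]
18 3 110 25 45 -45 [ 22  15 129  37  16  33]
37 3 103 30 45 -45 [ 21  15 133  70  13  -1]
37 3 78 30 45 -135 [ 21  15 133  70  13  89]
47 2 97 35 45 -45 [ 19  16 136 106  15 -39]
47 2 68 35 45 -135 [ 19  16 136 106  15  51]
55 3 57 40 30 -150 [ 27  17 142 175  18   3]
55 3 90 40 30 -60 [ 27  17 142 175  18 -87]
real	0m16.153s
user	0m16.649s
sys	0m0.072s
```

```bash
cat > s2.py <<'E'
from plan import *
for th in(35,40,45,50):
  for psi in(10,20.6,30,40):
    M=orient(th,psi,-69.4); o=[]
    for k,T in TG.items():
        l=np.array([np.cos(np.radians(psi)),np.sin(np.radians(psi)),0])
        tcp=T+13*(l*np.cos(np.radians(th))+[0,0,np.sin(np.radians(th))])
        q,e=ik(tcp,M,np.array([15,20,130,140,14,-60])); c,i,zb=clear(q)
        o.append((round(c),i,round(zb),round(e,1),q.round().astype(int).tolist()))
    print(th,psi,*o)
E
python3 s2.py
```

```text
35 10 (4, 8, 96, np.float64(0.0), [2, 19, 128, 111, 5, -38]) (-6, 3, 89, np.float64(2.2), [26, 21, 128, 239, 9, -147]) (22, 3, 90, np.float64(1.6), [38, 16, 136, 250, 16, -147])
35 20.6 (0, 8, 105, np.float64(0.0), [-3, 19, 127, 87, 13, -17]) (3, 2, 102, np.float64(0.6), [22, 20, 127, 205, 3, -114]) (23, 3, 104, np.float64(0.0), [33, 15, 135, 235, 8, -135])
35 30 (0, 8, 97, np.float64(0.0), [-7, 20, 126, 77, 21, -8]) (-3, 2, 96, np.float64(0.0), [18, 20, 126, 93, 7, -4]) (32, 3, 96, np.float64(0.0), [28, 15, 136, 166, 6, -69])
35 40 (0, 8, 90, np.float64(0.0), [-10, 21, 123, 68, 28, 0]) (-10, 2, 89, np.float64(0.0), [14, 21, 125, 81, 15, 7]) (42, 3, 89, np.float64(0.0), [22, 15, 135, 112, 11, -18])
40 10 (3, 8, 89, np.float64(0.0), [1, 19, 132, 153, 13, -81]) (-9, 3, 88, np.float64(0.0), [28, 21, 129, 233, 14, -139]) (33, 3, 88, np.float64(0.0), [40, 17, 138, 242, 21, -137])
40 20.6 (0, 8, 99, np.float64(0.0), [-4, 20, 131, 117, 18, -48]) (10, 2, 98, np.float64(0.0), [22, 20, 130, 185, 11, -94]) (40, 3, 98, np.float64(0.0), [34, 16, 139, 210, 17, -109])
40 30 (0, 8, 90, np.float64(0.
[... 1062 characters left out ...]
np.float64(0.0), [0, 23, 140, 166, 33, -95]) (3, 3, 74, np.float64(0.0), [30, 24, 136, 209, 32, -113]) (53, 3, 74, np.float64(0.0), [44, 22, 144, 223, 39, -113])
50 20.6 (0, 8, 87, np.float64(0.0), [-7, 23, 138, 140, 35, -75]) (11, 2, 86, np.float64(0.0), [22, 24, 138, 183, 31, -91]) (56, 3, 86, np.float64(0.0), [36, 21, 147, 199, 39, -95])
50 30 (0, 8, 76, np.float64(0.0), [-13, 24, 135, 120, 37, -57]) (4, 2, 75, np.float64(0.0), [16, 24, 137, 159, 32, -72]) (53, 2, 75, np.float64(0.0), [27, 21, 148, 176, 39, -80])
50 40 (0, 8, 66, np.float64(0.0), [-17, 26, 131, 101, 41, -40]) (-3, 2, 65, np.float64(0.0), [9, 24, 135, 135, 34, -52]) (42, 2, 65, np.float64(0.0), [18, 21, 147, 153, 39, -63])
```

```bash
cat > sim.py <<'E'
from plan import *
from scipy.spatial.transform import Slerp
def sim(wps,q,T0,M0):
    for (T,th,psi,tw) in wps:
        T=np.array(T,float);M=orient(th,psi,tw); dr=(M*M0.inv()).magnitude()*180/np.pi; n=int(np.ceil(max(dr/10,np.linalg.norm(T-T0)/55)))
        sl=Slerp([0,1],Ro.concatenate([M0,M])); cs=[];dq=[];es=[]
        for i in range(1,n+1):
            q2,e=ik(T0+(T-T0)*i/n,sl(i/n),q); dq.append(np.abs(q2-q).max());q=q2;cs.append(clear(q));es.append(e)
        rv=(M*M0.inv()).as_rotvec(degrees=True)/5
        print("->",T,th,psi,tw,"rows",n,"turn",rv.round(2),"shift",((T-T0)/25).round(2),"q",q.round().astype(int),"clr",[(round(c[0]),c[1],round(c[2])) for c in cs],"dqmax",round(max(dq)),"err",round(max(es),2))
        T0,M0=T,M
    return q
if __name__=="__main__":
    d=data()[-1]; M0=Ro.from_euler('xyz',d["ee_rot"],degrees=True)
    for pre in ([([330,20,130],40,70,-75)],[([320,0,130],35,60,-80)]):
        sim(pre+[([390,45,120],42,30,-80),([450,55,110],42,5,-85),([582,55,85],42,5,-85),([560,150,110],42,15,-75),([558,235,90],43,20.6,-69.4),([520,230,110],43,20.6,-69.4),([457,260,90],43,20.6,-69.4)],np.array(d["qpos"]),np.array(d["ee_pos"]),M0);print()
E
python3 sim.py
```

```text
-> [330.  20. 130.] 40 70 -75 rows 3 turn [ 5.67 -0.47 -0.4 ] shift [ 1.55  3.76 -1.71] q [-38   7 134  44  62   8] clr [(20, 8, 199), (0, 8, 164), (0, 8, 130)] dqmax 10 err 0.0
-> [390.  45. 120.] 42 30 -80 rows 3 turn [-2.64 -3.74 -2.61] shift [ 2.4  1.  -0.4] q [-22   0 147  83  32 -16] clr [(0, 8, 133), (0, 8, 134), (0, 8, 134)] dqmax 20 err 0.0
-> [450.  55. 110.] 42 5 -85 rows 2 turn [-2.55 -0.8  -2.  ] shift [ 2.4  0.4 -0.4] q [  6   4 146 183  11 -93] clr [(0, 8, 139), (17, 8, 143)] dqmax 74 err 0.0
-> [582.  55.  85.] 42 5 -85 rows 3 turn [0. 0. 0.] shift [ 5.28  0.   -1.  ] q [  4  17 133 176  12 -87] clr [(15, 8, 135), (15, 8, 127), (15, 8, 118)] dqmax 5 err 0.0
-> [560. 150. 110.] 42 15 -75 rows 2 turn [-0. -0.  2.] shift [-0.88  3.8   1.  ] q [ 13  13 132 170   7 -81] clr [(37, 2, 131), (39, 2, 143)] dqmax 5 err 0.0
-> [558. 235.  90.] 43 20.6 -69.4 rows 2 turn [ 0.06 -0.19  1.12] shift [-0.08  3.4  -0.8 ] q [ 22  18 131 186  12 -95] clr [(32, 2, 133), (21, 3, 122)] dqmax 10 err 0.0
-> [520. 230. 110.] 43 20.6 -69.4 rows 1 turn [0. 0. 0.] shift [-1.52 -0.2   0.8 ] q [  2
[... 859 characters left out ...]
8, 135), (15, 8, 127), (15, 8, 118)] dqmax 5 err 0.0
-> [560. 150. 110.] 42 15 -75 rows 2 turn [-0. -0.  2.] shift [-0.88  3.8   1.  ] q [ 13  13 132 170   7 -81] clr [(37, 2, 131), (39, 2, 143)] dqmax 5 err 0.0
-> [558. 235.  90.] 43 20.6 -69.4 rows 2 turn [ 0.06 -0.19  1.12] shift [-0.08  3.4  -0.8 ] q [ 22  18 131 186  12 -95] clr [(32, 2, 133), (21, 3, 122)] dqmax 10 err 0.0
-> [520. 230. 110.] 43 20.6 -69.4 rows 1 turn [0. 0. 0.] shift [-1.52 -0.2   0.8 ] q [  24   13  134  194   10 -101] clr [(34, 3, 142)] dqmax 8 err 0.0
-> [457. 260.  90.] 43 20.6 -69.4 rows 2 turn [0. 0. 0.] shift [-2.52  1.2  -0.8 ] q [  34   13  140  213   17 -111] clr [(40, 3, 132), (52, 3, 122)] dqmax 11 err 0.0
```

```bash
cat > s3.py <<'E'
from sim import *
d=data()[-1]; M0=Ro.from_euler('xyz',d["ee_rot"],degrees=True)
end=[([582,55,85],42,5,-85),([560,150,110],42,15,-75)]
for pre in ([([290,20,160],20,60,-75),([320,130,140],38,80,-70),([390,150,130],42,45,-75),([450,120,120],42,10,-80)],
            [([290,20,160],20,60,-75),([330,100,140],36,60,-80),([380,130,130],42,40,-80),([450,120,120],42,10,-80)],
            [([290,40,160],20,60,-75),([310,150,150],30,75,-80),([360,170,130],42,50,-80),([440,140,120],42,10,-80)]):
    sim(pre+end,np.array(d["qpos"]),np.array(d["ee_pos"]),M0);print()
E
python3 s3.py
```

```text
-> [290.  20. 160.] 20 60 -75 rows 2 turn [ 1.61  0.16 -0.73] shift [-0.05  3.76 -0.51] q [-22  -9 132  24  56  40] clr [(37, 8, 218), (25, 8, 204)] dqmax 5 err 0.0
-> [320. 130. 140.] 38 80 -70 rows 3 turn [3.86 0.15 1.33] shift [ 1.2  4.4 -0.8] q [-17   3 135  46  58  22] clr [(15, 8, 184), (33, 8, 164), (34, 8, 143)] dqmax 8 err 0.0
-> [390. 150. 130.] 42 45 -75 rows 3 turn [-1.08 -3.76 -2.33] shift [ 2.8  0.8 -0.4] q [ -5   1 143  80  31   0] clr [(42, 8, 142), (50, 8, 140), (60, 8, 137)] dqmax 17 err 0.0
-> [450. 120. 120.] 42 10 -80 rows 3 turn [-3.55 -1.85 -2.47] shift [ 2.4 -1.2 -0.4] q [  17    3  143  209    9 -113] clr [(64, 8, 143), (67, 8, 149), (72, 8, 153)] dqmax 89 err 0.0
-> [582.  55.  85.] 42 5 -85 rows 3 turn [ 0.  0. -1.] shift [ 5.28 -2.6  -1.4 ] q [  4  17 133 176  12 -87] clr [(51, 8, 142), (33, 8, 130), (15, 8, 118)] dqmax 18 err 0.0
-> [560. 150. 110.] 42 15 -75 rows 2 turn [-0. -0.  2.] shift [-0.88  3.8   1.  ] q [ 13  13 132 170   7 -81] clr [(37, 2, 131), (39, 2, 143)] dqmax 5 err 0.0

-> [290.  20. 160.] 20 60 -75 rows 2 turn [ 1.61  0.16 -0.73] shift [
[... 1285 characters left out ...]
err 0.0
-> [360. 170. 130.] 42 50 -80 rows 2 turn [ 0.73 -3.68 -0.9 ] shift [ 2.   0.8 -0.8] q [ -4  -1 145  78  33   9] clr [(80, 8, 151), (78, 8, 131)] dqmax 26 err 0.0
-> [440. 140. 120.] 42 10 -80 rows 3 turn [-4.59 -2.65 -1.91] shift [ 3.2 -1.2 -0.4] q [  22    3  143  226   11 -126] clr [(83, 8, 140), (91, 8, 147), (94, 8, 153)] dqmax 106 err 0.0
-> [582.  55.  85.] 42 5 -85 rows 4 turn [ 0.  0. -1.] shift [ 5.68 -3.4  -1.4 ] q [  4  17 133 176  12 -87] clr [(70, 8, 145), (52, 8, 136), (33, 8, 127), (15, 8, 118)] dqmax 20 err 0.0
-> [560. 150. 110.] 42 15 -75 rows 2 turn [-0. -0.  2.] shift [-0.88  3.8   1.  ] q [ 13  13 132 170   7 -81] clr [(37, 2, 131), (39, 2, 143)] dqmax 5 err 0.0
```

```bash

python3 -m jog '0.6 0.1 -0.3 0 1.5 -0.2 0; 1.1 0.1 -0.5 0 3 -0.4 0; 1.6 0.2 -0.7 0 4.6 -0.5 0; 1.6 0.2 -0.7 0 4.6 -0.5 0' >/dev/null; python3 st.py
python3 -m jog '0.8 0.3 -0.2 0.3 1.5 -0.1 0; 1.6 0.5 -0.4 0.5 3 -0.3 0; 2.5 0.8 -0.6 0.8 4.4 -0.4 0; 2.5 0.8 -0.6 0.8 4.4 -0.4 0' >/dev/null; python3 st.py
cat > s4.py <<'E'
from sim import *
d=data()[-1]; M0=Ro.from_euler('xyz',d["ee_rot"],degrees=True)
sim([([360,170,130],42,50,-80),([440,140,120],42,10,-80)],np.array(d["qpos"]),np.array(d["ee_pos"]),M0)
E
python3 s4.py
```

```text
2.9 q [-16.0, -9.4, 132.0, 23.8, 54.7, 44.9] p [292.0, 43.2, 162.1] r [-165.8, -14.1, 13.9] F [-0.1, -0.2, 0.5] 0.7
3.4 q [-4.6, -3.1, 133.3, 39.2, 51.2, 49.1] p [313.0, 152.0, 151.7] r [-152.5, -12.4, 7.7] F [-0.4, -0.4, -0.3] 0.5
-> [360. 170. 130.] 42 50 -80 rows 2 turn [ 0.77 -3.63 -1.03] shift [ 1.88  0.72 -0.87] q [ -4  -1 145  78  33   9] clr [(80, 8, 152), (78, 8, 131)] dqmax 26 err 0.0
-> [440. 140. 120.] 42 10 -80 rows 3 turn [-4.59 -2.65 -1.91] shift [ 3.2 -1.2 -0.4] q [  22    3  143  226   11 -126] clr [(83, 8, 140), (91, 8, 147), (94, 8, 153)] dqmax 106 err 0.0
```

```bash

python3 -m jog '0.2 -1.2 -0.3 0.6 0.2 -0.3 0; 0.5 -2.4 -0.7 1.2 0.5 -0.6 0; 0.8 -3.6 -1 1.9 0.7 -0.9 0; 0.8 -3.6 -1 1.9 0.7 -0.9 0' >/dev/null; python3 st.py
python3 -m jog '-1.1 -0.7 -0.5 0.8 -0.3 -0.1 0; -2.3 -1.3 -1 1.6 -0.6 -0.2 0; -3.4 -2 -1.4 2.4 -0.9 -0.3 0; -4.6 -2.7 -1.9 3.2 -1.2 -0.4 0; -4.6 -2.7 -1.9 3.2 -1.2 -0.4 0' >/dev/null; python3 st.py
python3 -m jog '0 0 0 0 0 0 0; 0 0 0 0 0 0 0' >/dev/null; python3 st.py
cat > s5.py <<'E'
from sim import *
d=data()[-1]; M0=Ro.from_euler('xyz',d["ee_rot"],degrees=True)
z=M0.apply([0,0,1]);print("lean",np.degrees(np.arccos(-z[2])),np.degrees(np.arctan2(z[1],z[0])))
sim([([582,55,90],42,5,-85)],np.array(d["qpos"]),np.array(d["ee_pos"]),M0)
E
python3 s5.py
```

```text
3.9 q [-4.2, -0.6, 145.1, 78.2, 33.9, 8.3] p [359.9, 168.8, 129.0] r [-149.7, -30.8, 1.5] F [1.3, -0.3, 0.3] 0.7
4.53 q [13.9, 0.5, 143.9, 141.5, 10.9, -45.8] p [434.2, 160.1, 139.2] r [-167.4, -43.1, 5.4] F [0.5, -0.4, 0.3] 0.6
4.78 q [13.9, 0.6, 143.9, 140.8, 10.8, -45.1] p [432.8, 159.9, 137.9] r [-167.4, -42.9, 5.4] F [-0.3, -0.5, 1.1] 0.5
lean 44.34626318026494 23.663610994513252
-> [582.  55.  90.] 42 5 -85 rows 4 turn [-1.87  0.   -1.79] shift [ 5.97 -4.2  -1.92] q [  4  16 133 176  11 -87] clr [(69, 8, 147), (50, 8, 139), (32, 8, 131), (15, 8, 123)] dqmax 12 err 0.0
```

```bash

python3 -m jog '-0.4 0 -0.4 1.2 -0.8 -0.2 0; -0.8 0 -0.7 2.4 -1.7 -0.6 0; -1.2 0 -1.1 3.6 -2.5 -1 0; -1.6 0 -1.5 4.8 -3.4 -1.5 0; -1.9 0 -1.8 6.1 -4.2 -1.9 0' >/dev/null; python3 st.py
python3 -m jog '0 0 0 0 0 0 0; 0 0 0 0 0 0 0' >/dev/null; python3 st.py; python3 s5.py
python3 - <<'E'
from h import *
for n,(y0,y1,x0,x1) in dict(scene=(180,275,155,285),top=(140,240,190,320)).items():
    f=grab_frame(n)[y0:y1,x0:x1]; cv2.imwrite(f"pics/{n}2.png",cv2.resize(f[:,:,::-1],None,fx=6,fy=6,interpolation=cv2.INTER_CUBIC))
E
```

```text
5.4 q [3.8, 16.4, 132.1, 176.8, 10.4, -87.7] p [585.9, 53.9, 89.5] r [179.8, -41.9, 5.0] F [1.9, 0.2, 0.6] 0.4
5.65 q [3.9, 16.3, 132.2, 176.6, 10.4, -87.5] p [584.3, 54.8, 89.6] r [179.8, -41.9, 5.0] F [-0.4, 0.9, 0.0] 0.2
lean 41.88396101125059 4.802584439437136
-> [582.  55.  90.] 42 5 -85 rows 1 turn [ 0.03 -0.02  0.01] shift [-0.09  0.01  0.02] q [  4  16 133 176  11 -87] clr [(15, 8, 123)] dqmax 1 err 0.0
```

View pics/scene2.png

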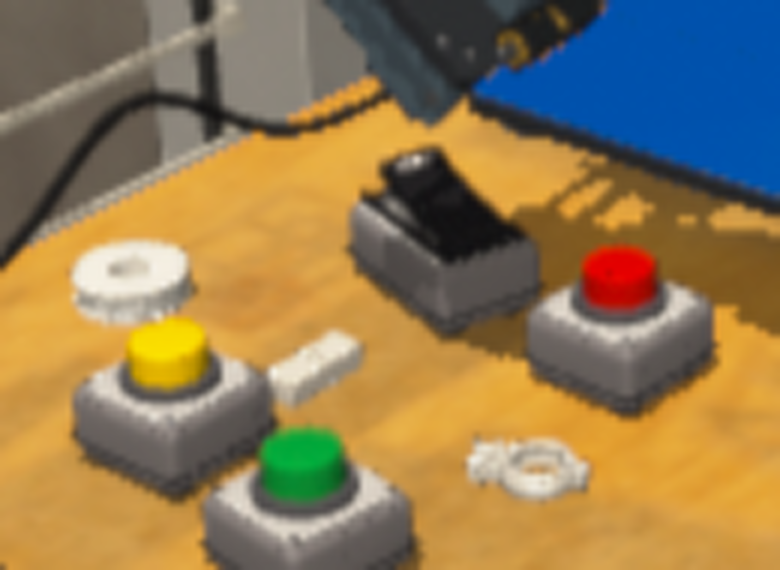

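Picture 5: the fingertip's lowest corner is at (432,122), just above and slightly right of the stripe at (415,160). Yellow, green, red and clamp are undisturbed. I'll check the tip's contact edge against the model.

```bash
python3 - <<'E'
from h import *
from scipy.spatial.transform import Rotation as Ro
s=env.state();T=np.array(s["ee_pos"]);M=Ro.from_euler('xyz',s["ee_rot"],degrees=True)
print(M.as_matrix().round(2))
P=lambda p:((proj("scene",p)-[155,180]+.5)*6-.5).round()
for x in(-16,16):
  for y in(-10,0,10): print(x,y,(T+M.apply([x,y,0])).round(1),P(T+M.apply([x,y,0])))
print("stripe at z57",P([573,54.5,57]))
E
```

```text
[[ 0.74  0.09  0.67]
 [ 0.07 -1.    0.06]
 [ 0.67  0.   -0.74]]
-16 -10 [571.4  64.1  79.2] [[407. 120.]]
-16 0 [572.2  54.1  79.2] [[420. 112.]]
-16 10 [573.1  44.2  79.2] [[434. 104.]]
16 -10 [595.1  66.2 100.6] [[361.  65.]]
16 0 [595.9  56.2 100.6] [[375.  56.]]
16 10 [596.8  46.3 100.6] [[389.  48.]]
stripe at z57 [[421. 156.]]
```

```bash

python3 -m jog '0 0 0 -0.05 0.1 -0.35 0; 0 0 0 -0.05 0.1 -0.7 0; 0 0 0 -0.05 0.1 -0.7 0' >/dev/null; python3 st.py
for i in 1; do python3 -m jog '0 0 0 0 0 -0.1 0; 0 0 0 0 0 -0.2 0' >/dev/null; python3 st.py
python3 -m jog '0 0 0 0 0 -0.1 0; 0 0 0 0 0 -0.2 0' >/dev/null; python3 st.py
python3 -m jog '0 0 0 0 0 -0.1 0; 0 0 0 0 0 -0.1 0' >/dev/null; python3 st.py; done
```

```text
6.12 q [4.4, 18.6, 133.4, 178.7, 13.8, -89.3] p [582.9, 57.8, 71.0] r [179.9, -41.8, 5.0] F [0.0, -0.7, 0.5] 0.3
6.38 q [4.3, 19.1, 133.6, 178.8, 14.8, -89.4] p [584.6, 57.6, 67.9] r [179.8, -42.1, 5.0] F [0.6, -0.5, 4.3] 0.4
6.62 q [4.3, 19.8, 133.9, 178.9, 15.8, -89.4] p [585.5, 57.6, 63.7] r [179.8, -42.2, 5.0] F [1.7, -1.8, 3.6] 0.6
6.88 q [4.3, 20.1, 134.0, 178.9, 16.3, -89.5] p [585.0, 57.7, 60.6] r [179.8, -42.1, 5.0] F [3.3, 0.4, 4.5] 0.4
```

```bash

python3 -m jog '0 0 0 0 0 -0.08 0; 0 0 0 0 0 -0.08 0' >/dev/null; python3 st.py
python3 -m jog '0 0 0 0 0 -0.06 0; 0 0 0 0 0 -0.06 0' >/dev/null; python3 st.py
python3 -m jog '0 0 0 0 0 -0.06 0; 0 0 0 0 0 -0.06 0' >/dev/null; python3 st.py
```

```text
7.12 q [4.3, 20.4, 134.2, 178.9, 16.7, -89.5] p [585.1, 57.6, 58.7] r [179.9, -42.1, 5.0] F [4.1, -0.4, 4.2] 0.5
7.38 q [4.3, 20.5, 134.2, 179.0, 17.0, -89.5] p [585.4, 57.7, 58.2] r [179.9, -42.2, 5.0] F [2.0, -1.7, 10.3] 0.4
7.62 q [4.3, 20.6, 134.3, 179.0, 17.4, -89.5] p [585.7, 57.7, 57.8] r [179.9, -42.4, 5.0] F [-2.3, -1.5, 18.5] 0.5
```

Force climbed to 18 N at a contact height of about 47 mm, which is the stop. Lift and check.

```bash

python3 -m jog '0 0 0 0 0 0.6 0; 0 0 0 -0.1 0.4 1.6 0; 0 0 0 -0.5 2 2.2 0; 0 0 0 -0.8 4 2.2 0; 0 0 0 -0.8 4 2.2 0' >/dev/null; python3 st.py
python3 - <<'E'
from h import *
f=grab_frame("scene")[180:275,155:285]; cv2.imwrite("pics/scene3.png",cv2.resize(f[:,:,::-1],None,fx=6,fy=6,interpolation=cv2.INTER_CUBIC))
E
cat > s6.py <<'E'
from sim import *
d=data()[-1]; M0=Ro.from_euler('xyz',d["ee_rot"],degrees=True); e=orient(43,20.6,-69.4).apply([16,0,0]); print(e.round(1))
ty=np.array([549.5,230,56])+e; 
sim([(ty+[0,0,22],43,20.6,-69.4)],np.array(d["qpos"]),np.array(d["ee_pos"]),M0)
E
python3 s6.py
```

```text
8.25 q [17.6, 14.4, 130.8, 232.4, 10.7, -132.5] p [568.0, 139.9, 107.5] r [179.9, -42.1, 5.0] F [0.4, -1.0, -0.3] 0.4
[11.   4.1 10.9]
-> [560.4534497  234.11713107  88.91197376] 43 20.6 -69.4 rows 2 turn [ 0.06 -0.18  3.13] shift [-0.3   3.77 -0.74] q [ 22  18 131 185  12 -94] clr [(30, 2, 131), (22, 3, 121)] dqmax 25 err 0.0
```

View pics/scene3.png

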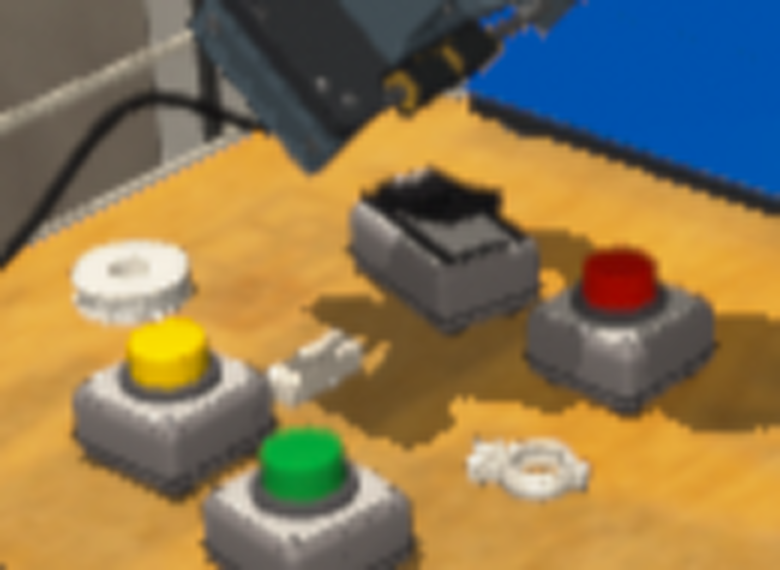

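Picture 6: the rocker has flipped. The far striped end is down (430,185), the near end is up (470,195), the pod hasn't moved and red is up. On to yellow.

```bash

python3 -m jog '0 0 0.8 -0.1 1 0 0; 0 0 1.6 -0.1 1.9 0 0; 0.1 -0.1 2.4 -0.2 2.8 -0.2 0; 0.1 -0.2 3.1 -0.3 3.8 -0.7 0; 0.1 -0.2 3.1 -0.3 3.8 -0.7 0' >/dev/null; python3 st.py
python3 -m jog '0 0 0 0 0 0 0; 0 0 0 0 0 0 0' >/dev/null; python3 st.py; python3 s6.py
python3 - <<'E'
from h import *
f=grab_frame("scene")[180:275,155:285]; cv2.imwrite("pics/scene4.png",cv2.resize(f[:,:,::-1],None,fx=6,fy=6,interpolation=cv2.INTER_CUBIC))
E
```

```text
8.93 q [22.1, 18.0, 130.7, 185.3, 11.7, -94.0] p [560.4, 233.4, 88.7] r [-179.9, -43.0, 20.4] F [-0.5, -0.5, -0.3] 0.7
9.18 q [22.0, 17.8, 130.5, 185.5, 11.9, -94.0] p [563.3, 233.3, 92.4] r [-179.8, -43.5, 20.2] F [1.1, -0.7, -0.2] 0.3
[11.   4.1 10.9]
-> [560.4534497  234.11713107  88.91197376] 43 20.6 -69.4 rows 1 turn [-0.06  0.09  0.06] shift [-0.11  0.03 -0.14] q [ 22  18 131 185  12 -94] clr [(22, 3, 121)] dqmax 0 err 0.0
```

View pics/scene4.png

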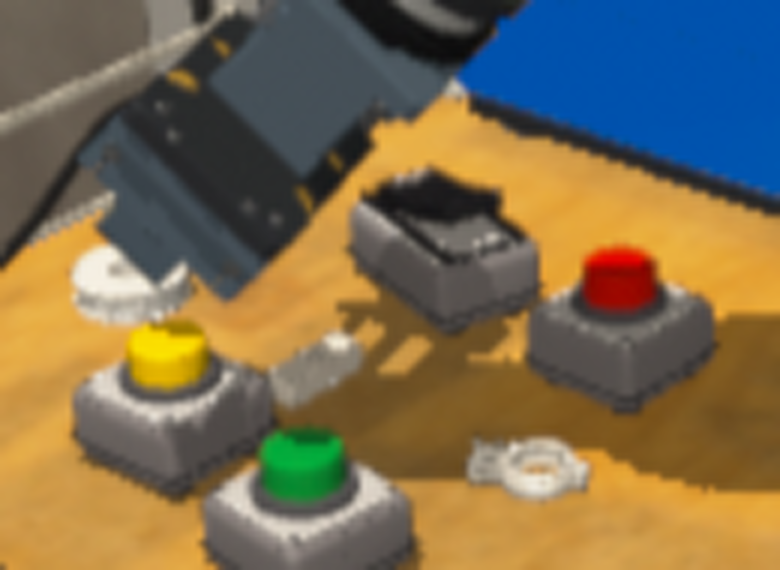

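Picture 7: gripper ends at (160,283) and (228,300), yellow at (167,340). I'll project the model to see which part that is.

```bash
python3 - <<'E'
from h import *
from scipy.spatial.transform import Rotation as Ro
s=env.state();T=np.array(s["ee_pos"]);M=Ro.from_euler('xyz',s["ee_rot"],degrees=True);print(T.round(1))
P=lambda p:((proj("scene",p)-[155,180]+.5)*6-.5).round()
for x in(-16,16):
  for y in(-13,0,13): print("tip",x,y,(T+M.apply([x,y,0])).round(1),P(T+M.apply([x,y,0])))
for x in(-38,38):
  for y in(-89,89): print("body",x,y,(T+M.apply([x,y,-79])).round(1),P(T+M.apply([x,y,-79])))
print("yellow top",P([549.5,230,56]))
E
```

```text
[563.4 233.4  92.6]
tip -16 -13 [548.  241.6  81.6] [[146. 289.]]
tip -16 0 [552.5 229.4  81.5] [[161. 274.]]
tip -16 13 [557.  217.2  81.5] [[175. 259.]]
tip 16 -13 [569.8 249.6 103.6] [[ 87. 232.]]
tip 16 0 [574.3 237.4 103.6] [[103. 217.]]
tip 16 13 [578.8 225.2 103.6] [[118. 203.]]
body -38 -89 [455.7 288.4 123.8] [[219. 313.]]
body -38 89 [517.4 121.5 123.5] [[404. 107.]]
body 38 -89 [507.4 307.4 176.2] [[ 65. 163.]]
body 38 89 [569.1 140.5 175.8] [[272. -25.]]
yellow top [[171. 332.]]
```

The tip matches the model. The big block is the gripper body, well above the pods. Press yellow down.

```bash

python3 -m jog '0 0 0 -0.1 0 -0.4 0; 0 0 0 -0.1 0 -0.8 0; 0 0 0 -0.1 0 -0.8 0' >/dev/null; python3 st.py
python3 -m jog '0 0 0 0 0 -0.1 0; 0 0 0 0 0 -0.2 0' >/dev/null; python3 st.py
python3 -m jog '0 0 0 0 0 -0.08 0; 0 0 0 0 0 -0.15 0' >/dev/null; python3 st.py
python3 -m jog '0 0 0 0 0 -0.08 0; 0 0 0 0 0 -0.08 0' >/dev/null; python3 st.py
```

```text
9.6 q [22.2, 20.3, 132.0, 184.5, 15.7, -92.9] p [560.2, 233.7, 70.7] r [-179.9, -43.4, 20.3] F [-0.5, 0.2, -0.2] 0.0
9.85 q [22.2, 20.8, 132.2, 184.2, 16.7, -92.6] p [561.2, 234.1, 67.5] r [-179.9, -43.6, 20.3] F [0.1, -0.2, 0.6] 0.4
10.1 q [22.2, 21.2, 132.5, 184.1, 17.4, -92.5] p [561.3, 234.1, 64.1] r [-179.9, -43.6, 20.3] F [-0.7, -0.3, 3.0] 0.4
10.35 q [22.2, 21.5, 132.6, 184.0, 17.7, -92.4] p [561.2, 234.1, 61.8] r [-179.9, -43.6, 20.3] F [0.1, -0.4, 3.0] 0.3
```

```bash

python3 -m jog '0 0 0 0 0 -0.08 0; 0 0 0 0 0 -0.08 0' >/dev/null; python3 st.py
python3 -m jog '0 0 0 0 0 -0.06 0; 0 0 0 0 0 -0.06 0' >/dev/null; python3 st.py
python3 -m jog '0 0 0 0 0 -0.06 0; 0 0 0 0 0 -0.06 0' >/dev/null; python3 st.py
```

```text
10.6 q [22.2, 21.7, 132.7, 183.9, 18.1, -92.3] p [561.4, 234.2, 60.3] r [-179.9, -43.7, 20.3] F [-1.8, -0.1, 6.2] 0.0
10.85 q [22.2, 21.8, 132.8, 183.9, 18.5, -92.2] p [561.7, 234.3, 59.9] r [-179.9, -43.8, 20.3] F [-6.6, -2.7, 12.8] 0.4
11.1 q [22.2, 21.9, 132.9, 183.8, 18.8, -92.2] p [562.1, 234.4, 59.7] r [-179.9, -44.0, 20.3] F [-9.9, -4.1, 20.3] 0.4
```

Yellow bottomed: 20 N at contact height ~49 mm. Lift straight up and go to green.

```bash

python3 -m jog '0 0 0 0 0 0.6 0; 0 0 0 0 0 1.6 0; 0 0 0 -1.4 0.4 1.8 0; 0 0 0 -2.8 0.7 1.7 0; 0 0 0 -4.1 1 1.3 0' >/dev/null; python3 st.py
python3 -m jog '0 0 0 0 0 0 0; 0 0 0 0 0 0 0' >/dev/null; python3 st.py
python3 - <<'E'
from h import *
from scipy.spatial.transform import Rotation as Ro
s=env.state();T=np.array(s["ee_pos"]);M=Ro.from_euler('xyz',s["ee_rot"],degrees=True);t=T+M.apply([-16,0,0])
P=lambda p:((proj("scene",p)-[155,180]+.5)*6-.5).round()
print("edge",t.round(1),P(t),"to go",((np.array([448,256,56])-t)/25).round(2),"green",P([448,256,56]))
f=grab_frame("scene")[180:275,155:285]; cv2.imwrite("pics/scene5.png",cv2.resize(f[:,:,::-1],None,fx=6,fy=6,interpolation=cv2.INTER_CUBIC))
E
```

```text
11.72 q [34.3, 13.2, 140.2, 211.0, 18.6, -109.4] p [457.2, 258.9, 89.1] r [-179.8, -43.6, 20.2] F [0.2, 0.4, -0.4] 0.8
11.97 q [34.2, 13.3, 140.0, 210.8, 18.6, -109.3] p [459.2, 259.4, 89.4] r [-179.9, -43.6, 20.3] F [0.2, -0.3, 0.4] 0.8
edge [448.3 255.4  78.4] [[306. 389.]] to go [-0.01  0.03 -0.89] green [[310. 441.]]
```

View pics/scene5.png

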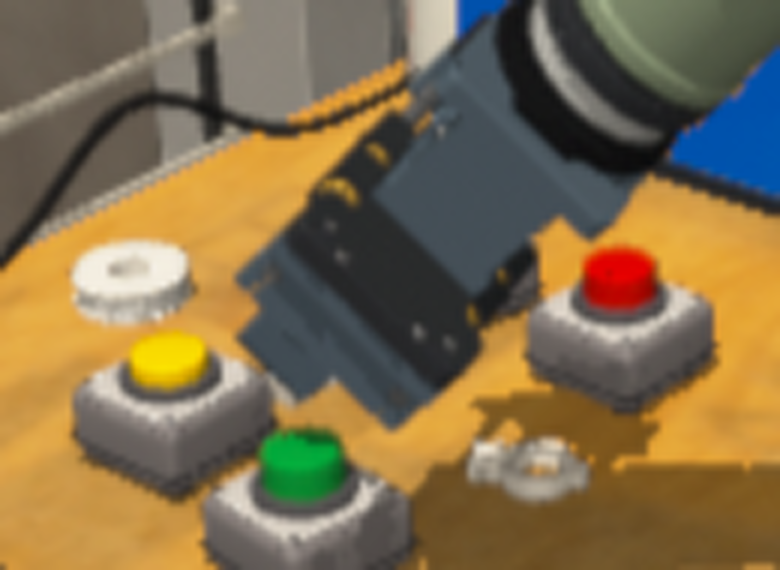

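Picture 8: yellow stays in (button visibly shorter, top at (170,350)), its pod hasn't moved, and the tip (298,400) is over green (303,445). Press green.

```bash

python3 -m jog '0 0 0 0 0 -0.4 0; 0 0 0 0 0 -0.75 0; 0 0 0 0 0 -0.75 0' >/dev/null; python3 st.py
python3 -m jog '0 0 0 0 0 -0.1 0; 0 0 0 0 0 -0.2 0' >/dev/null; python3 st.py
python3 -m jog '0 0 0 0 0 -0.08 0; 0 0 0 0 0 -0.15 0' >/dev/null; python3 st.py
python3 -m jog '0 0 0 0 0 -0.08 0; 0 0 0 0 0 -0.08 0' >/dev/null; python3 st.py
```

```text
12.4 q [34.1, 16.2, 141.4, 205.5, 22.3, -103.6] p [459.3, 258.7, 70.0] r [-179.9, -43.5, 20.2] F [0.5, 0.8, 0.0] 0.0
12.65 q [34.2, 16.9, 141.8, 204.3, 23.5, -102.3] p [459.4, 259.1, 66.1] r [-179.8, -43.7, 20.2] F [0.4, -0.0, 1.6] 0.6
12.9 q [34.2, 17.5, 142.0, 203.5, 24.3, -101.5] p [459.3, 259.3, 62.4] r [-179.8, -43.7, 20.2] F [1.6, -1.1, 5.2] 0.4
13.15 q [34.2, 17.9, 142.2, 203.1, 24.7, -101.0] p [459.3, 259.2, 60.4] r [-179.9, -43.7, 20.2] F [1.3, -2.2, 5.9] 0.3
```

```bash

python3 -m jog '0 0 0 0 0 -0.06 0; 0 0 0 0 0 -0.06 0' >/dev/null; python3 st.py
python3 -m jog '0 0 0 0 0 -0.06 0; 0 0 0 0 0 -0.06 0' >/dev/null; python3 st.py
python3 -m jog '0 0 0 0 0 -0.04 0; 0 0 0 0 0 -0.04 0; 0 0 0 0 0 -0.04 0' >/dev/null; python3 st.py
```

```text
13.4 q [34.2, 18.0, 142.3, 202.8, 25.1, -100.7] p [459.6, 259.3, 59.9] r [-179.9, -43.9, 20.2] F [-3.4, -3.0, 14.1] 0.6
13.65 q [34.2, 18.2, 142.4, 202.5, 25.5, -100.4] p [459.8, 259.4, 59.4] r [-179.8, -44.0, 20.2] F [-8.6, -4.3, 21.8] 0.5
14.03 q [34.2, 18.3, 142.5, 202.3, 25.8, -100.2] p [460.0, 259.4, 59.3] r [-179.8, -44.1, 20.2] F [-10.2, -7.3, 26.7] 0.6
```

```bash
python3 -m jog '0 0 0 0 0 0.04 0; 0 0 0 0 0 0.04 0' >/dev/null; python3 st.py
python3 - <<'E'
from h import *
f=grab_frame("scene")[180:275,155:285]; cv2.imwrite("pics/scene6.png",cv2.resize(f[:,:,::-1],None,fx=6,fy=6,interpolation=cv2.INTER_CUBIC))
E
```

```text
14.28 q [34.2, 18.2, 142.4, 202.5, 25.5, -100.4] p [459.8, 259.4, 59.5] r [-179.8, -44.0, 20.2] F [-7.8, -4.9, 20.8] 0.6
```

View pics/scene6.png

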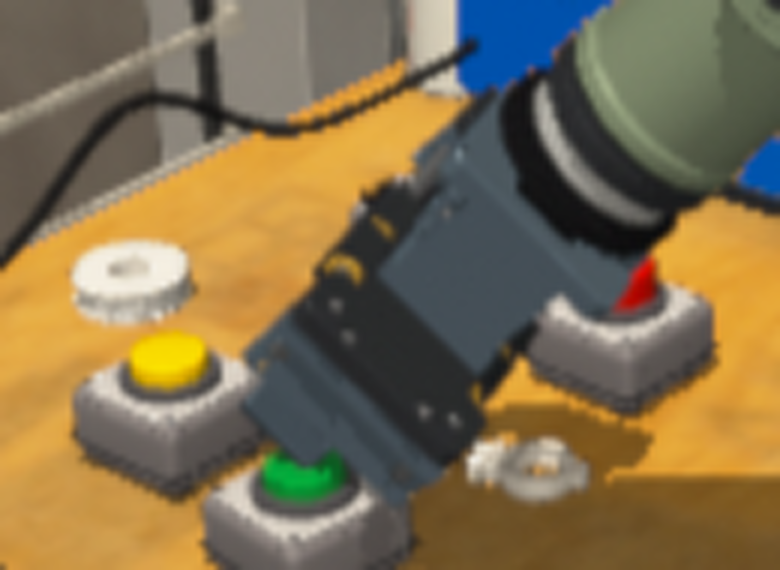

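Picture 9: green is pressed in with the tip on it (305,465), yellow is still in (168,352), pods are in place, and red is only hidden behind the gripper. Handing in.

```bash
python3 -c "
from workcell import env
env.job_done()"; python3 st.py
```

```text
the job is handed in; nothing more can be done
the job is handed in; nothing more can be done
```

The line purge sequence is done in the order asked, and I handed it in at about 14.3 s with the fingertips still holding the green button down.

| Control | Force at its stop | Contact height (from tool pose) | What the picture shows |
|---|---|---|---|
| Rocker, striped end | 18 N | about 47 mm | striped end down, seen after lifting off |
| Yellow button | 20 N | about 49 mm | stays in after lifting off |
| Green button | 27 N, eased to 21 N while holding | about 48.5 mm | held in by the fingertip |

I leaned the shut fingers about 42° outwards to get under the hose. The force readings showed no sign of touching the hose or pump.

- **Pods and bystanders:** In the last picture nothing in view had visibly moved. It was cropped to the pods, so the safety glasses, blank flange, centring ring and brass nipple were not checked. The rocker pod and gauge block were hidden behind the gripper, but both were in place in earlier pictures.
- **Red button:** It was never approached. In the last picture it was partly hidden behind the gripper, and it was up in the picture before that.
- **Sideways push:** At the stops, the yellow and green presses pushed sideways with up to about 11 to 13 N. I saw no pod shift from this, but a shift of a millimetre or so would not show at this picture scale.
- **No reading after hand-in:** The state could not be read once the job was handed in, so the last numbers are from just before.

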